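Wheel the slide box round the post and register it in the reader dock

ROBOT

A 6-joint arm with a two-finger parallel gripper is mounted at the origin on the work surface. World frame = base frame: x ahead of the robot, y to its left, z up, the work surface at z = 0. Lengths are in mm, angles in rad, forces in N, time in s.
With the tool pointing down it reaches from about 325 to 900 mm from the base axis. Payload 6.1 kg.
Tool frame: the origin (TCP) lies between the finger pads; the fingertips stand 19 mm ahead of it and the grasp point (between the pads) is the TCP; z points along the fingers, y is the line along which they close (so a half turn about z gives the same grasp; the last joint's range is limited). The gripper opens to 87 mm and grips with 3 to 60 N. Pads are 19 mm wide; open, the fingers measure 117 mm over their backs; the gripper's body (75 mm by 190 mm) begins 51 mm behind the grasp point.
Start: joints at [1.022, 0.22, 1.526, -0, 1.395, -0.126], TCP at [256.445, 569.958, 220.138] pointing down, gripper open.
Joint ranges: [-2.98, 2.98], [-0.91, 2.08], [0.09, 2.57], [-1.24, 4.39], [0.2, 2.65], [-2.68, 2.68]. Speed limits (rad/s): [2.57, 2.57, 3.01, 3.14, 3.14, 3.14].

INTERFACE

Orientations are given as a rotation vector (axis times angle).
In Python, from rig import r gives the robot as it stands.
- The arm moves only by the tool move_arm, never from a script. Its argument "steps" is a list of rows, each a list of 7 numbers: the closure in counts, from 0 (fully open) to 255 (shut), then the shift along the tool's x, y, z in mm, then the turn, a rotation vector about the tool's x, y, z in rad. In form: [[fingers, x, y, z, rx, ry, rz], ...]. A call has 1 to 10 rows; each row is the pose to reach, as a shift and turn from the pose commanded when the call began, along the tool's axes at that moment; what a row does not reach only later rows make up. A row lasts 1/12 s, in which the tool goes at most 41.7 mm and 7.16 degrees, less where a joint would pass 70% of its speed; a pose out of reach is approached as far as the arm can. A call with a gripper value outside its range is refused whole. The fingers move at their own pace and stop on an object; the grip force is fixed at half the most. Time passes only in rows, so rows that repeat a pose let the fingers close. It gives the time, the measured TCP pose, the force, the opening and the grip force at its end, in the units of the state.
- r.sense(): the state, without advancing time (a new reading comes with each control period).
- r.read_camera(name): name is "scene" or "top" or "wrist"; returns a dict with "pixels" (480x640x3 uint8, red, green, blue), "intrinsics" (3x3 intrinsics, pixels), "eye" and "orientation" of the camera in the world; the wrist camera has in their place "T_tool_cam" (4x4, takes a point from camera to tool coordinates, whose origin is the TCP and whose axes are the flange's). Camera axes: x right, y down, z forward; pixel columns grow to the right and rows downward; lengths in mm; the calibration is good to about 2 mm. The wrist camera is an equidistant fisheye: a pixel r from the principal point sees the ray r / f radians off the axis. A picture is of the moment at which its call begins: read the wrist's pose just before it. There is no depth.
- r.finish_job(): hands the job in; it is judged then, once.
Trained networks look in the newest picture that a camera, given by its name, has taken for a name from the list of things; names that differ only in an ending like _2 or _b are one class to them, and where a whole thing is asked for, a point or a joint stands for the part that bears it (a point fixed in the world has none). Each returns a list of dicts, best first, with "confidence" (0 to 1); they miss things now and then, are a little off and sometimes report something else, mostly with a low value. They report only what shows in the picture. A call takes as long as a camera call. They do not tell look-alikes from the thing itself.
- r.find_in(camera, query): "box" ([left, top, right, bottom] in pixels, round what is visible of it).
- r.trace(camera, query): "region" (480x640 bool, what is visible of it) and "box" ([left, top, right, bottom] in pixels, round what is visible of it).
- r.mark_of(camera, query): "position" ([row, column] in pixels: a listed point, or the origin of a listed thing).
The state is a dict: "time": time; "joint_pos": joint angles; "dq": joint speeds; "effort": joint torques, N m; "eef_pos": TCP position; "orientation": TCP orientation; "contact_force": force on the tool from outside, world axes, zero at the start; "wrist_torque": the same for the moment, N m; "opening": finger opening in mm; "grasp_force": force on a finger pad.
Only numpy, scipy, OpenCV 4.12 (cv2) and the standard library are available. Lean on these libraries where they do the work, as an engineer would, in place of code of your own. Each camera call takes 0.05 s, during which the arm holds its last target. There are 200 camera calls.

TASK

Slide the white slide box with the blue label along the bench to the yellow post and, without lifting it, push it against the post so that it wheels a quarter turn round it and lies flat on the aluminium fence, the blue label looking back out from the fence. Press it gently flat against the fence, then slide it along the fence into the corner and press it home against the red end stop with a firm push of about 18 newtons (held for a moment; never over 30 on the post, fence or stop). Leave it there, fully home against both, and do not disturb the other things on the bench.

Things in the scene. Friction and masses are not known exactly. Their poses are not given: they have to be found in the camera images.
- slide_box: white square slide box, 100 x 100 mm, 40 mm high, 0.35 to 0.7 kg, loose on the bench (too wide for most grippers; slides at 2 to 5 newtons). Origin: centre of its underside; z up; its x axis points from the blue-labelled side to the opposite side. At the start x points along the dock's +y within about 10 degrees, so the label looks along the dock's -y
- label (a point): centre of the box's blue-labelled side face, 50 mm from the box's axis, 20 mm above its underside (a blue strip also runs along the lid's edge above it)
- dock: fixed dock: low cream housing, 34 mm high, with post, fence and end stop. Origin on the bench at the post end of the fence's face; x points into the fence (away from the robot within 12 degrees), y along the fence from post to end stop. Fence face: x = 0; end stop face: y = 0.130 m. The box starts with its centre at x = -0.035 to -0.020, y = -0.18 to -0.11 m
- home (a point): where the centre of the box's underside lies when it is fully home, its x axis then along the dock's x: at x = -0.050, y = 0.080 m in the dock's frame; axes are the dock's
- post: fixed yellow round post, 16 mm across, 50 mm tall. Origin and axes are the dock's; its own axis stands at x = +0.008, y = 0, tangent to the fence's face plane. Slid along +y, the box catches it with the last 15 to 30 mm of its leading side, and can be wheeled clockwise (seen from above) about it until that side lies flat on the fence
- fence: fixed rigid aluminium fence, 30 mm high, its face from y = 0.008 to 0.130 m on the plane x = 0. Origin and axes are the dock's
- end_stop: fixed rigid red end stop, 30 mm high, its face on the plane y = 0.130 m, running from the fence to x = -0.100. Origin and axes are the dock's
- oil_bottle: amber glass oil bottle, 32 mm across, 70 mm tall, standing beyond the post. Origin at the centre of its underside. Bystander
- petri_dish: clear flat dish, 90 mm across, 16 mm high, left of the dock. Origin at the centre of its underside. Bystander
- stain_jar: greenish glass jar with black lid, 60 mm square, 97 mm tall, on the left. Origin at the centre of its underside. Bystander
- marker: blue marker pen with black cap, 125 mm long, lying on the near right. Origin at the centre of its underside. Bystander
- wash_bottle: white bottle with red cap, 64 mm across, 150 mm tall, on the left. Origin at the centre of its underside. Bystander
- spare_box: grey slide box with GREEN label, 100 x 100 x 40 mm, on the right; not the one to move. Origin at the centre of its underside. Bystander
There are look-alikes about, which are no part of the job. Of the things that look like the dock, the smaller one is meant.

How it is judged:
By the outcome, as a careful person would: the job done as asked, in the order asked, and still so for the second after the job is handed in, with the robot touching nothing.
It also fails if it takes over 72 s, if anything falls off the work surface, if the arm or the gripper's body presses on something with over 40 N, if the wrist force passes 120 N, or if a joint passes its speed limit or range.

## Working session

There is one attempt and no reset: what is moved stays moved. The work goes in short steps, Python scripts to look and compute and a tool call to move; the robot and the scene stay as the last step left them, time stands still between calls to the robot, and variables do not carry over. Pictures are saved under pics/ and viewed, at most 10 in all, crops included, and the job is handed in when it is done.

Besides the shell and the picture viewer there is one more tool, called as a command line: name --pt "numbers of a row" for each row, then --argument value for the rest. move_arm: Moves the arm, as the interface text tells. Its arguments: {"type":"object","properties":{"steps":{"type":"array","items":{"type":"array","items":{"type":"number"}}}},"required":["steps"]}

```bash
mkdir -p pics; ls
cat > h.py <<'E'
import numpy as np,cv2
from rig import r
def ray(c,px):  # px=(u,v)
    K=np.array(c["intrinsics"]);R=np.array(c["orientation"])
    if R.size==3: R=cv2.Rodrigues(R.astype(float).reshape(3))[0]
    d=R@np.linalg.inv(K)@np.array([px[0],px[1],1.]);return np.array(c["eye"],float),d
def plane(c,px,z):
    e,d=ray(c,px);return e+d*(z-e[2])/d[2]
E
python3 - <<'E'
from h import *
s=r.sense();print({k:np.round(v,3).tolist() for k,v in s.items()})
for n in("scene","top"):
    c=r.read_camera(n);cv2.imwrite(f"pics/{n}0.png",c["pixels"][:,:,::-1])
    print(n,c["intrinsics"],c["eye"],c["orientation"])
    for q in["slide_box","dock","post","fence","end_stop","label","home","oil_bottle","petri_dish","stain_jar","marker","wash_bottle","spare_box"]:
        print(q,[(np.round(f["box"]).tolist(),round(f["confidence"],2)) for f in r.find_in(n,q)],[(np.round(f["position"],1).tolist(),round(f["confidence"],2),np.round(plane(c,f["position"][::-1],20 if q=="label" else 0)[:2]).tolist()) for f in r.mark_of(n,q)])
E
```

```text
pics
{'time': 0.0, 'joint_pos': [1.022, 0.221, 1.528, 0.0, 1.395, -0.126], 'dq': [0.001, 0.0, 0.001, 0.001, 0.001, 0.001], 'effort': [-0.0, -49.463, -38.737, 0.07, 0.058, -0.0], 'eef_pos': [256.112, 569.414, 219.008], 'orientation': [-0.659, -3.071, 0.003], 'contact_force': [0.552, -0.884, -0.015], 'wrist_torque': [-0.02, 0.014, -0.023], 'grasp_force': 0.0, 'opening': 86.821}
scene [[532.26726623   0.         313.28635979]
 [  0.         532.26726623 244.7719794 ]
 [  0.           0.           1.        ]] [945.56596566 692.54517594 927.87834497] [-0.73274019 -2.65337288  1.0325414 ]
slide_box [([232.0, 205.0, 288.0, 258.0], 0.78)] [([238.8, 259.9], 0.86, [599.0, -118.0]), ([218.3, 249.1], 0.43, [590.0, -194.0])]
dock [([349.0, 214.0, 476.0, 306.0], 0.9), ([236.0, 274.0, 350.0, 360.0], 0.68)] [([290.5, 277.0], 0.84, [638.0, 40.0]), ([291.8, 196.9], 0.68, [790.0, -46.0]), ([235.1, 377.1], 0.67, [350.0, 15.0])]
post [([371.0, 213.0, 380.0, 231.0], 0.53)] [([234.5, 376.5], 0.67, [350.0, 13.0]), ([287.7, 273.9], 0.39, [640.0, 30.0])]
fence [([274.0, 286.0, 308.0, 340.0], 0.74), ([377.0, 
[... 2340 characters left out ...]
, [786.0, -56.0])]
petri_dish [([145.0, 168.0, 184.0, 209.0], 0.73)] [([186.9, 164.1], 0.83, [674.0, 417.0])]
stain_jar [([163.0, 308.0, 200.0, 345.0], 0.7)] [([320.1, 186.5], 0.88, [338.0, 347.0])]
marker [([260.0, 196.0, 310.0, 199.0], 0.5), ([414.0, 315.0, 422.0, 365.0], 0.49)] [([346.2, 416.7], 0.65, [282.0, -223.0]), ([258.1, 143.0], 0.52, [491.0, 463.0])]
wash_bottle [([115.0, 242.0, 157.0, 271.0], 0.85), ([147.0, 166.0, 183.0, 205.0], 0.64), ([413.0, 317.0, 424.0, 365.0], 0.55), ([251.0, 157.0, 315.0, 242.0], 0.18)] [([254.6, 144.1], 0.77, [500.0, 460.0]), ([345.4, 416.8], 0.3, [284.0, -223.0])]
spare_box [([484.0, 254.0, 535.0, 307.0], 0.56)] [([283.8, 507.1], 0.98, [437.0, -448.0])]
```

Run:
```python
import cv2
t=cv2.imread("pics/top0.png")[120:320,230:430];cv2.imwrite("pics/topc.png",cv2.resize(t,(600,600),interpolation=cv2.INTER_CUBIC))
t=cv2.imread("pics/scene0.png")[170:350,180:400];cv2.imwrite("pics/scenec.png",cv2.resize(t,(733,600),interpolation=cv2.INTER_CUBIC))
```

```text
(no output)
```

View pics/top0.png

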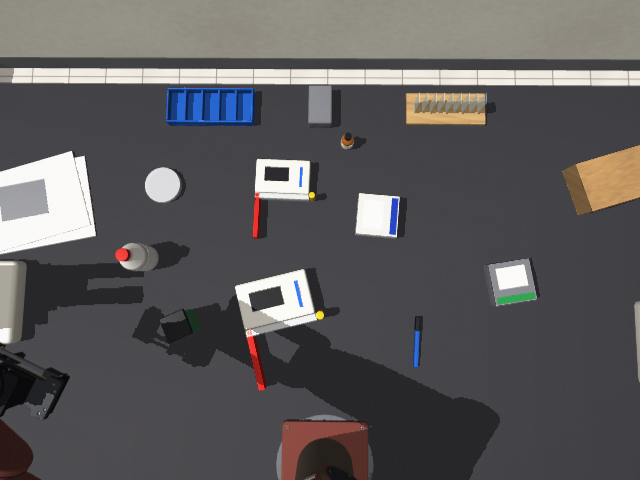

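View pics/topc.png

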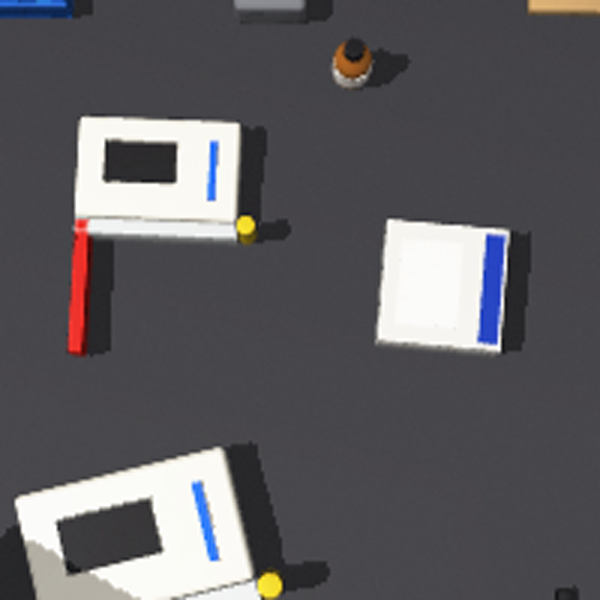

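View pics/scenec.png

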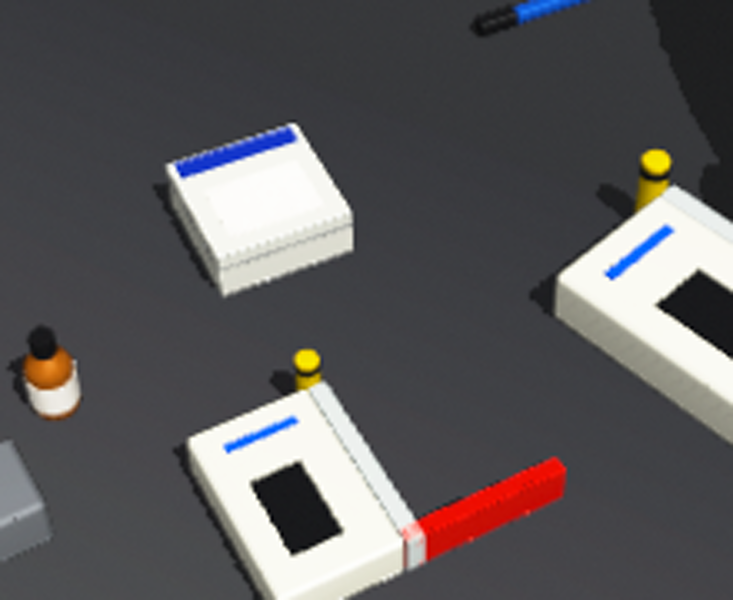

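The small dock is the far one: post at top px (312,196), fence along row 196, red stop at (257,216). The near dock, with its post at (320,315), is bigger and so a decoy. Slide-box candidates are the blue-label box at (378,216), which I choose, and the green-label spare at (512,282). The amber bottle is at (348,141). Next I fit the poses from silhouettes in both views.

```bash
cat >> h.py <<'E'
from scipy.optimize import minimize
def proj(c,P):
    K=np.array(c["intrinsics"]);R=np.array(c["orientation"],float)
    if R.size==3:R=cv2.Rodrigues(R.reshape(3))[0]
    q=(np.asarray(P,float)-c["eye"])@R;q=q@K.T;return q[:,:2]/q[:,2:]
def prism(pts,z0,z1): return np.array([[*p,z] for z in(z0,z1) for p in pts])
def rot(t): return np.array([[np.cos(t),-np.sin(t)],[np.sin(t),np.cos(t)]])
def render(c,P,win):
    u0,v0,u1,v1=win;S=8
    h=cv2.convexHull(((proj(c,P)-[u0-.5,v0-.5])*S*16).astype(np.int32))
    m=np.zeros(((v1-v0)*S,(u1-u0)*S),np.uint8);cv2.fillConvexPoly(m,h,255,shift=4)
    return cv2.resize(m,(u1-u0,v1-v0),interpolation=cv2.INTER_AREA)/255.
def fit(views,model,x0,step):
    # views: (cam, window, soft mask)
    f=lambda x:sum(((render(c,model(x),w)-m)**2).sum() for c,w,m in views)
    best=minimize(f,x0,method="Nelder-Mead",options=dict(initial_simplex=np.vstack([x0]+[np.array(x0)+np.eye(len(x0))[i]*step[i] for i in range(len(x0))]),xatol=.02,fatol=.02,maxiter=600))
    return best.x,best.fun
def hsv(c):return cv2.cvtColor(c["pixels"],cv2.COLOR_RGB2HSV).astype(float)
def win(px,pad):return [int(px[:,0].min()-pad),int(px[:,1].min()-pad),int(px[:,0].max()+pad),int(px[:,1].max()+pad)]
SQ=np.array([[-50,-50],[50,-50],[50,50],[-50,50]])
CI=8*np.array([[np.cos(a),np.sin(a)] for a in np.linspace(0,6.28,24)])
boxm=lambda x:prism(SQ@rot(x[2]).T+x[:2],0,40)
postm=lambda x:prism(CI+x[:2],0,50)
def redm(x): # dock angle x[0..1]=corner where stop meets fence, x[2] angle of dock x axis, x[3] thickness
    return prism(np.array([[0,0],[-100,0],[-100,x[3]],[0,x[3]]])@rot(x[2]).T+x[:2],0,30)
def soft(c,w,kind):
    p=hsv(c)[w[1]:w[3],w[0]:w[2]];H,S,V=p[...,0],p[...,1],p[...,2]
    if kind=="red":m=((H<8)|(H>172))&(S>150)&(V>60)
    if kind=="yel":m=(H>20)&(H<35)&(S>120)&(V>70)
    if kind=="box":m=(V>105)
    return m.astype(float)
def views(cs,model,x0,pad,kind):
    out=[]
    for c in cs:
        w=win(proj(c,model(x0)),pad);out.append((c,w,soft(c,w,kind)))
    return out
E
python3 - <<'E'
from h import *
cs=[r.read_camera("scene"),r.read_camera("top")]
for name,m,x0,st,k,pad in[("box",boxm,[600,-123,0],[8,8,.1],"box",5),("post",postm,[645,20],[6,6],"yel",5),("red",redm,[635,150,0,8],[6,6,.1,3],"red",4)]:
    for cc in(cs,cs[:1],cs[1:]):
        x,f=fit(views(cc,m,x0,pad,k),m,x0,st);print(name,np.round(x,3),round(f,1))
E
```

```text
box [ 6.01216e+02 -1.22982e+02 -8.10000e-02] 83.4
box [ 5.99931e+02 -1.23568e+02 -8.90000e-02] 29.5
box [ 6.02242e+02 -1.22616e+02 -8.00000e-02] 16.9
post [647.969  39.07 ] 64.1
post [642.291  26.839] 64.0
post [648.18   40.014] 1.7
red [ 6.32636e+02  1.67534e+02 -6.90000e-02  9.50600e+00] 78.6
red [ 6.28948e+02  1.66115e+02 -7.80000e-02  1.01880e+01] 59.2
red [ 6.42771e+02  1.36796e+02  4.25000e-01 -3.42100e+00] 79.0
```

Run:
```python
from h import *
cs=[r.read_camera("scene"),r.read_camera("top")]
for name,m,x0,st,k,pad in[("post",lambda x:prism(CI+x[:2],34,50),[648,40],[3,3],"yel",4),("post",postm,[648,40],[3,3],"yel",4),("red",redm,[638,168,-.05,9.5],[4,4,.05,1],"red",5)]:
    for cc in(cs,cs[:1],cs[1:]):
        x,f=fit(views(cc,m,x0,pad,k),m,x0,st);print(name,np.round(x,3),round(f,1))
# fence front-bottom/top edge columns in top view: gradient profile
c=cs[1];V=hsv(c)[...,2]
for u in range(268,308,6):print(u,V[190:206,u].astype(int))
for q in("oil_bottle","petri_dish"):
    pass
```

```text
post [647.377  38.94 ] 29.6
post [647.623  38.945] 18.1
post [644.285  38.934] 10.0
post [647.664  38.491] 75.3
post [644.659  31.903] 63.6
post [647.906  39.396] 2.8
red [ 6.43025e+02  1.69286e+02 -2.70000e-02  1.06500e+01] 91.7
red [ 6.41613e+02  1.67872e+02 -2.70000e-02  1.13210e+01] 29.3
red [ 6.44633e+02  1.70074e+02 -3.00000e-02  1.10480e+01] 16.1
268 [251 244 166 234 242 241 242 223 131  95  78  74  74  74  73  75]
274 [251 246 198 213 238 241 241 241 144 102  79  74  74  75  74  74]
280 [251 249 232 189 236 241 241 241 168 109  82  76  73  73  74  74]
286 [251 251 241 172 235 241 241 241 196 120  90  76  74  73  73  73]
292 [251 251 243 163 233 241 241 241 223 130  95  78  74  74  74  75]
298 [251 251 246 196 210 237 240 240 240 144 101  78  74  73  75  73]
304 [250 251 249 227 193 234 239 240 239 166 109  81  74  74  74  74]
```

move_arm --pt "108 -625 -566 0 0 0 1.236" --pt "108 -625 -566 0 0 0 1.236" --pt "108 -625 -566 0 0 0 1.236" --pt "108 -625 -566 0 0 0 1.236" --pt "108 -625 -566 0 0 0 1.236" --pt "108 -625 -566 0 0 0 1.236" --pt "108 -625 -566 0 0 0 1.236" --pt "108 -625 -566 0 0 0 1.236" --pt "108 -625 -566 0 0 0 1.236" --pt "108 -625 -566 0 0 0 1.236"

```text
time: 3.73
eef_pos: [423.8, 186.3, 220.5]
orientation: [2.323, 2.114, 0.002]
contact_force: [1.1, -0.1, 0.1]
opening: 50.3
grasp_force: 0.0
```

```bash
cat >> h.py <<'E'
def to(x,y,z,yaw):
    """tool-frame shift and turn to world TCP x,y,z, tool-y yaw (deg)"""
    s=r.sense();R=cv2.Rodrigues(np.array(s["orientation"],float))[0]
    d=R.T@(np.array([x,y,z])-s["eef_pos"]);a=np.radians(yaw)
    T=np.array([[-np.sin(a),np.cos(a),0],[np.cos(a),np.sin(a),0],[0,0,-1.]]).T
    T[:,0]=np.cross(T[:,1],T[:,2]);w=cv2.Rodrigues(R.T@T)[0].ravel()
    return np.round(np.r_[d,w],3)
def st():
    s=r.sense();R=cv2.Rodrigues(np.array(s["orientation"],float))[0]
    print("t",round(s["time"],2),"tcp",np.round(s["eef_pos"],1),"yaw",round(np.degrees(np.arctan2(R[1,1],R[0,1])),1),"F",np.round(s["contact_force"],1),"open",round(s["opening"],1))
E
python3 -c "
from h import *
st();print(to(594.5,-202.7,120,-5))"
```

```text
t 3.73 tcp [423.8 186.3 220.5] yaw -5.4 F [ 1.1 -0.1  0.1] open 50.3
[-3.71331e+02  2.06364e+02  1.00612e+02  1.00000e-03 -0.00000e+00
 -7.00000e-03]
```

move_arm --pt "108 -371 206 0 0 0 0" --pt "108 -371 206 0 0 0 0" --pt "108 -371 206 0 0 0 0" --pt "108 -371 206 0 0 0 0" --pt "108 -371 206 0 0 0 0" --pt "108 -371 206 0 0 0 0" --pt "108 -371 206 0 0 0 0" --pt "108 -371 206 0 0 0 0" --pt "108 -371 206 0 0 0 0" --pt "108 -371 206 0 0 0 0"

```text
time: 4.57
eef_pos: [593.3, -194.6, 220.2]
orientation: [2.317, 2.121, 0.0]
contact_force: [0.6, -0.3, 1.0]
opening: 50.1
grasp_force: 0.0
```

```bash
python3 -c "
from h import *
st();print(to(594.5,-207,28,-5))
c=r.read_camera('wrist');cv2.imwrite('pics/w1.png',c['pixels'][:,:,::-1]);print(c['intrinsics'],c['T_tool_cam'])
cs=[r.read_camera('scene'),r.read_camera('top')]
for cc in(cs[:1],cs[1:]):print(fit(views(cc,boxm,[601,-123,-.08],5,'box'),boxm,[601,-123,-.08],[4,4,.05]))
"
```

```text
t 4.57 tcp [ 593.3 -194.6  220.2] yaw -5.1 F [ 0.6 -0.3  1. ] open 50.1
[-1.22620e+01  2.21000e+00  1.92185e+02  0.00000e+00 -0.00000e+00
 -1.00000e-03]
[[371.64829954   0.         321.70872982]
 [  0.         371.64829954 240.73453524]
 [  0.           0.           1.        ]] [[ 6.90688748e-05 -9.61950848e-01 -2.73222549e-01  7.46793646e+01]
 [ 9.99999411e-01 -2.29424015e-04  1.06054007e-03  1.94991420e-01]
 [-1.08287123e-03 -2.73222461e-01  9.61950266e-01 -1.64892155e+02]
 [ 0.00000000e+00  0.00000000e+00  0.00000000e+00  1.00000000e+00]]
(array([ 5.99904488e+02, -1.23599107e+02, -8.91091466e-02]), np.float64(29.401783929257977))
(array([ 6.02299715e+02, -1.22687956e+02, -7.81902787e-02]), np.float64(219.99332564398307))
```

View pics/w1.png

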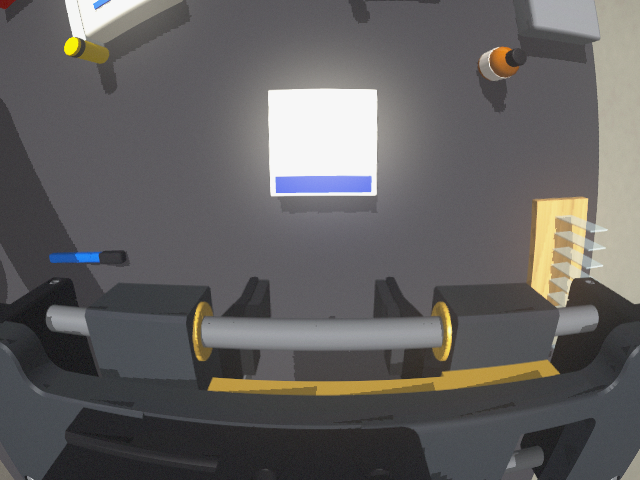

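The wrist view shows the blue-label box at (270–377, 90–196), square to the tool and centred, with the post clear at (85,50). Now I descend behind the label face.

move_arm --pt "108 -12 2 40 0 0 0" --pt "108 -12 2 80 0 0 0" --pt "108 -12 2 120 0 0 0" --pt "108 -12 2 160 0 0 0" --pt "108 -12 2 185 0 0 0" --pt "108 -12 2 192 0 0 0" --pt "108 -12 2 192 0 0 0" --pt "108 0 2 192 0 0 0" --pt "108 4 2 192 0 0 0" --pt "108 8 2 192 0 0 0"

```text
time: 5.55
eef_pos: [597.6, -184.5, 31.2]
orientation: [2.312, 2.12, 0.003]
contact_force: [-1.3, -4.4, 0.2]
opening: 50.0
grasp_force: 2.3
```

```bash
python3 -c "
from h import *
st()"
```

```text
t 5.55 tcp [ 597.6 -184.5   31.2] yaw -5.0 F [-1.3 -4.4  0.2] open 50.0
```

move_arm --pt "108 6 -0.5 0 0 0 0" --pt "108 14 -1 0 0 0 0" --pt "108 22 -1.5 0 0 0 0" --pt "108 30 -2 0 0 0 0" --pt "108 38 -2 0 0 0 0" --pt "108 46 -2.5 0 0 0 0" --pt "108 54 -3 0 0 0 0" --pt "108 62 -3.5 0 0 0 0" --pt "108 70 -4 0 0 0 0" --pt "108 76 -4.5 0 0 0 0"

```text
time: 6.38
eef_pos: [600.0, -109.9, 31.2]
orientation: [2.312, 2.118, 0.002]
contact_force: [0.4, -6.2, 1.5]
opening: 50.0
grasp_force: 3.1
```

```bash
python3 -c "
from h import *
st()
c=r.read_camera('wrist');cv2.imwrite('pics/w2.png',c['pixels'][:,:,::-1])
cs=[r.read_camera('scene')]
print(fit(views(cs,boxm,[603,-45,-.08],5,'box'),boxm,[603,-45,-.08],[4,4,.05]))
"
```

```text
t 6.38 tcp [ 600.  -109.9   31.2] yaw -5.0 F [ 0.4 -6.2  1.5] open 50.0
(array([ 6.02728379e+02, -4.76029532e+01, -9.43394309e-02]), np.float64(93.95570934256055))
```

View pics/w2.png

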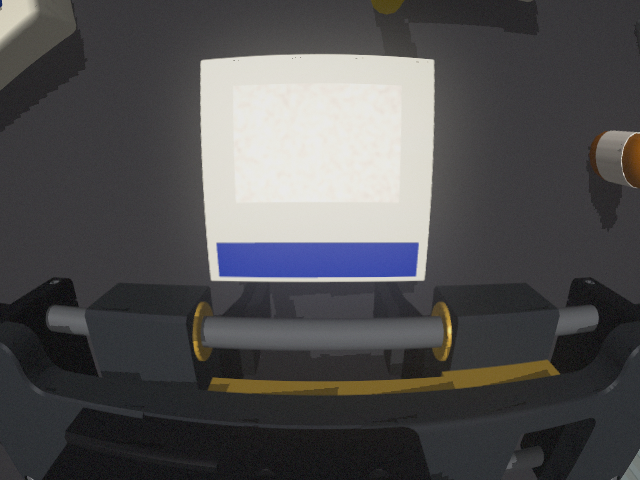

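The box is square on the fingers (front edge u 201–434), with the post ahead at u≈387, about 14 mm inside the leading corner. I push on until it touches.

move_arm --pt "108 7 0 0 0 0 0" --pt "108 14 0 0 0 0 0" --pt "108 20 0 0 0 0 0" --pt "108 25 0 0 0 0 0" --pt "108 27 0 0 0 0 0" --pt "108 28.5 0 0 0 0 0" --pt "108 30 0 0 0 0 0" --pt "108 31 0 0 0 0 0"

```text
time: 7.15
eef_pos: [602.3, -80.0, 30.7]
orientation: [2.313, 2.118, 0.001]
contact_force: [0.6, -8.1, 4.8]
opening: 50.2
grasp_force: 4.2
```

```bash
cat >> h.py <<'E'
TH=np.radians(-1.8);PC=np.array([647.5,39.])
def wheel(yaws,s,lat=1.7,h=62.2,press=0,z=31.2,dt=None):
    """TCP targets in current tool frame for box x-yaw-90 = yaw"""
    for yw,si in zip(yaws,s):
        a=np.radians(yw);t=np.array([np.cos(a),np.sin(a)]);n=np.array([-t[1],t[0]])
        C=PC-58*n-si*t;p=C-(h-press)*n+lat*t
        print(yw,"C",np.round(C,1),"tcp",np.round(p,1),to(p[0],p[1],z,yw)[[0,1,2,5]])
E
python3 -c "
from h import *
st();wheel([-5,-10,-15,-20,-25,-30,-35],[36,35.5,35,34.5,34,33.5,33])"
```

```text
t 7.15 tcp [602.3 -80.   30.7] yaw -5.0 F [ 0.6 -8.1  4.8] open 50.2
-5 C [606.6 -15.6] tcp [602.9 -77.8] [ 2.283e+00  3.490e-01 -5.050e-01 -1.000e-03]
-10 C [602.5 -12. ] tcp [593.3 -73.5] [ 5.681 -9.5   -0.562  0.087]
-15 C [598.7  -8. ] tcp [584.2 -68.5] [  9.881 -19.022  -0.619   0.174]
-20 C [595.2  -3.7] tcp [575.6 -62.7] [ 14.852 -28.15   -0.678   0.261]
-25 C [592.2   0.8] tcp [567.4 -56.3] [ 20.559 -36.824  -0.738   0.349]
-30 C [589.5   5.5] tcp [559.9 -49.2] [ 26.959 -44.983  -0.798   0.436]
-35 C [587.2  10.4] tcp [552.9 -41.5] [ 34.007 -52.574  -0.858   0.523]
```

move_arm --pt "108 1 0 0 0 0 0" --pt "108 2 0 0 0 0 0" --pt "108 2.5 0 0 0 0 0"

```text
time: 7.4
eef_pos: [602.5, -77.9, 30.7]
orientation: [2.312, 2.118, -0.0]
contact_force: [-1.6, -10.4, 5.8]
opening: 50.0
grasp_force: 5.3
```

```bash
python3 -c "
from h import *
st();
c=r.read_camera('wrist');cv2.imwrite('pics/w3.png',c['pixels'][:,:,::-1])
c=r.read_camera('scene');cv2.imwrite('pics/s3.png',cv2.resize(c['pixels'][170:350,180:400,::-1],(733,600)))
wheel([-5,-10,-15,-20,-25,-30,-35],[36,35.5,35,34.5,34,33.5,33])"
```

```text
t 7.4 tcp [602.5 -77.9  30.7] yaw -5.0 F [ -1.6 -10.4   5.8] open 50.0
-5 C [606.6 -15.6] tcp [602.9 -77.8] [ 0.153  0.338 -0.485 -0.001]
-10 C [602.5 -12. ] tcp [593.3 -73.5] [ 3.55  -9.511 -0.543  0.087]
-15 C [598.7  -8. ] tcp [584.2 -68.5] [  7.749 -19.033  -0.602   0.174]
-20 C [595.2  -3.7] tcp [575.6 -62.7] [ 12.72  -28.162  -0.663   0.261]
-25 C [592.2   0.8] tcp [567.4 -56.3] [ 18.426 -36.835  -0.725   0.348]
-30 C [589.5   5.5] tcp [559.9 -49.2] [ 24.826 -44.995  -0.788   0.436]
-35 C [587.2  10.4] tcp [552.9 -41.5] [ 31.874 -52.587  -0.85    0.523]
```

View pics/s3.png

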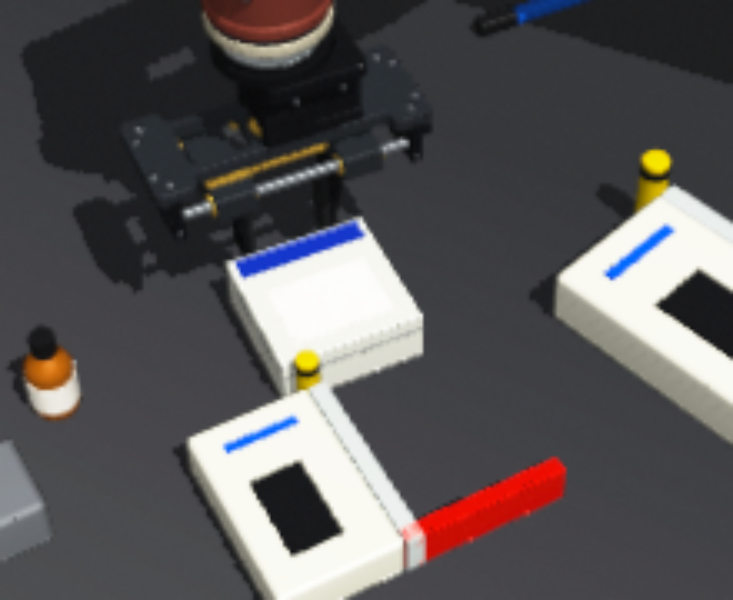

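Scene crop: the box's leading face is at the post (307,375), near its far corner, with the dock and bottle untouched. I start the wheel.

move_arm --pt "108 1.6 -4.6 0 0 0 0.044" --pt "108 3.5 -9.5 0 0 0 0.087" --pt "108 5.5 -14.3 0 0 0 0.131" --pt "108 7.7 -19 0 0 0 0.174" --pt "108 10.1 -23.7 0 0 0 0.218" --pt "108 12.7 -28.2 0 0 0 0.261" --pt "108 15.5 -32.6 0 0 0 0.305" --pt "108 18.4 -36.8 0 0 0 0.348"

```text
time: 8.17
eef_pos: [567.7, -56.4, 30.5]
orientation: [2.646, 1.681, 0.003]
contact_force: [-0.1, -10.4, 2.8]
opening: 50.3
grasp_force: 4.6
```

```bash
cat >> h.py <<'E'
def wbox(name=None):
    """box top corners from wrist view -> world at z=40"""
    s=r.sense();c=r.read_camera("wrist");R=cv2.Rodrigues(np.array(s["orientation"],float))[0];K=c["intrinsics"];T=np.array(c["T_tool_cam"])
    if name:cv2.imwrite(name,c["pixels"][:,:,::-1])
    V=hsv(c);m=((V[...,2]>170)&(V[...,1]<60)).astype(np.uint8);b=((V[...,0]>105)&(V[...,0]<130)&(V[...,1]>120)&(V[...,2]>70)).astype(np.uint8)
    def world(px,z):
        d=(px-[K[0,2],K[1,2]])/K[0,0];th=np.linalg.norm(d,axis=1,keepdims=True)
        q=np.hstack([d/th*np.sin(th),np.cos(th)]);q=(q@T[:3,:3].T)@R.T;o=R@T[:3,3]+s["eef_pos"]
        return (o+q*((z-o[2])/q[:,2:]))[:,:2]
    n,l,stt,_=cv2.connectedComponentsWithStats(b);i=1+np.argmax(stt[1:,4])
    cnt=max(cv2.findContours((l==i).astype(np.uint8),0,1)[0],key=cv2.contourArea).reshape(-1,2).astype(float)
    w=world(cnt,40.);rc=cv2.minAreaRect(w.astype(np.float32));P=cv2.boxPoints(rc)
    print("strip c",np.round(rc[0],1),"size",np.round(rc[1],1),"ang",round(rc[2],1))
    return c,world
E
python3 -c "
from h import *
st();wbox('pics/w4.png')
wheel([-25,-30,-35,-40,-45,-50],[34,33.5,33,32.5,32,31.5])
c=r.read_camera('scene');print(fit(views([c],boxm,[592,1,-.44],5,'box'),boxm,[592,1,-.44],[4,4,.05]))"
```

```text
t 8.17 tcp [567.7 -56.4  30.5] yaw -25.2 F [ -0.1 -10.4   2.8] open 50.3
strip c [575.8 -36.3] size [15.7 90.1] ang 64.3
-25 C [592.2   0.8] tcp [567.4 -56.3] [-0.13   0.594 -0.805 -0.005]
-30 C [589.5   5.5] tcp [559.9 -49.2] [ 3.048 -9.277 -0.867  0.082]
-35 C [587.2  10.4] tcp [552.9 -41.5] [  7.031 -18.839  -0.93    0.169]
-40 C [585.3  15.5] tcp [546.6 -33.3] [ 11.79  -28.027  -0.992   0.257]
-45 C [583.9  20.6] tcp [541.1 -24.6] [ 17.29  -36.778  -1.053   0.344]
-50 C [582.8  25.8] tcp [536.3 -15.4] [ 23.491 -45.033  -1.112   0.431]
(array([ 5.93383903e+02,  1.35202911e-01, -4.53819841e-01]), np.float64(141.87658592848902))
```

View pics/w4.png

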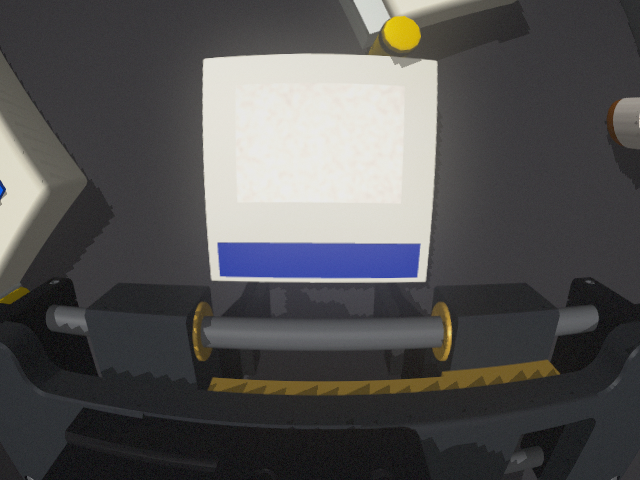

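The wrist view shows the box turning with the fingers, still square to them, and the post touching its far face at u≈390. I continue.

move_arm --pt "108 1.4 -4.7 0 0 0 0.04" --pt "108 3 -9.5 0 0 0 0.084" --pt "108 5 -14.2 0 0 0 0.128" --pt "108 7 -19 0 0 0 0.172" --pt "108 9.4 -23.6 0 0 0 0.215" --pt "108 11.8 -28.2 0 0 0 0.259" --pt "108 14.5 -32.6 0 0 0 0.303" --pt "108 17.3 -37 0 0 0 0.346" --pt "108 20.4 -41.2 0 0 0 0.39" --pt "108 23.5 -45.2 0 0 0 0.433"

```text
time: 9.1
eef_pos: [535.1, -14.6, 29.4]
orientation: [2.949, 1.075, 0.001]
contact_force: [-1.5, -5.3, 0.7]
opening: 50.3
grasp_force: 2.1
```

```bash
python3 -c "
from h import *
st();wbox('pics/w5.png')
wheel([-50,-55,-60,-65,-70,-75,-80],[31.5,31,30.5,30,29.5,29,28.5])
c=r.read_camera('scene');print(fit(views([c],boxm,[583,26,-.87],5,'box'),boxm,[583,26,-.87],[4,4,.05]))"
```

```text
t 9.1 tcp [535.1 -14.6  29.4] yaw -49.9 F [-1.5 -5.3  0.7] open 50.3
strip c [553.9  -2.9] size [15.7 90.3] ang 39.9
-50 C [582.8  25.8] tcp [536.3 -15.4] [ 1.950e-01  2.657e+00 -2.057e+00 -1.000e-03]
-55 C [582.2  31.1] tcp [532.2  -5.9] [ 3.193 -7.212 -2.071  0.086]
-60 C [582.   36.4] tcp [529.    3.8] [  6.997 -16.787  -2.086   0.173]
-65 C [582.3  41.7] tcp [526.6  13.8] [ 11.577 -26.004  -2.1     0.26 ]
-70 C [582.9  46.9] tcp [525.  24.] [ 16.902 -34.8    -2.114   0.348]
-75 C [584.  52.] tcp [524.3  34.3] [ 22.933 -43.114  -2.128   0.435]
-80 C [585.4  57. ] tcp [524.5  44.5] [ 29.627 -50.892  -2.142   0.522]
(array([584.69594899,  22.897974  ,  -0.87230295]), np.float64(412.3535563244906))
```

```bash
python3 -c "
from h import *
wheel([-50,-55,-60,-65,-70,-75,-80,-84],[28,27.5,27,26.5,26,25.5,25,25],lat=-3,press=1)"
```

```text
-50 C [585.1  23.2] tcp [536.3 -13.9] [ 1.295  1.392 -2.104  0.003]
-55 C [584.2  28.3] tcp [532.4  -4.4] [ 4.438 -8.371 -2.116  0.09 ]
-60 C [583.8  33.4] tcp [529.3   5.4] [  8.376 -17.829  -2.127   0.178]
-65 C [583.7  38.5] tcp [527.   15.4] [ 13.081 -26.917  -2.139   0.265]
-70 C [584.1  43.6] tcp [525.6  25.5] [ 18.519 -35.573  -2.151   0.352]
-75 C [584.9  48.6] tcp [525.   35.7] [ 24.65  -43.74   -2.162   0.439]
-80 C [586.   53.5] tcp [525.2  45.9] [ 31.431 -51.362  -2.174   0.527]
-84 C [587.2  57.8] tcp [526.   54.4] [ 37.516 -57.363  -2.184   0.597]
```

move_arm --pt "108 2.8 -3.8 0 0 0 0.046" --pt "108 4.4 -8.4 0 0 0 0.09" --pt "108 6.3 -13.2 0 0 0 0.134" --pt "108 8.4 -17.8 0 0 0 0.178" --pt "108 10.7 -22.4 0 0 0 0.221" --pt "108 13.1 -26.9 0 0 0 0.265" --pt "108 15.7 -31.3 0 0 0 0.308" --pt "108 18.5 -35.6 0 0 0 0.352" --pt "108 21.5 -39.7 0 0 0 0.395" --pt "108 24.6 -43.7 0 0 0 0.439"

```text
time: 10.03
eef_pos: [524.1, 35.4, 28.4]
orientation: [3.114, 0.41, -0.004]
contact_force: [-3.7, -4.8, 1.6]
opening: 50.4
grasp_force: 2.3
```

```bash
cat >> h.py <<'E'
def boxest(yaw):
    c,w=wbox()
E
python3 -c "
from h import *
st();wbox('pics/w6.png')
wheel([-75,-80,-84,-88,-91.8],[25,24.5,24.5,24,24],lat=-3,press=1)
"
```

```text
t 10.03 tcp [524.1  35.4  28.4] yaw -75.0 F [-3.7 -4.8  1.6] open 50.4
strip c [545.1  35.7] size [15.4 90.2] ang 12.8
-75 C [585.   48.1] tcp [525.1  35.2] [ 0.788  1.356 -2.887 -0.003]
-80 C [586.1  53.1] tcp [525.3  45.4] [ 3.611 -8.436 -2.893  0.085]
-84 C [587.3  57.3] tcp [526.1  53.9] [  6.508 -16.468  -2.899   0.154]
-88 C [588.7  61. ] tcp [527.4  61.8] [  9.848 -23.791  -2.906   0.224]
-91.8 C [590.3  64.8] tcp [529.2  69.7] [ 13.59  -30.98   -2.913   0.29 ]
```

View pics/w6.png

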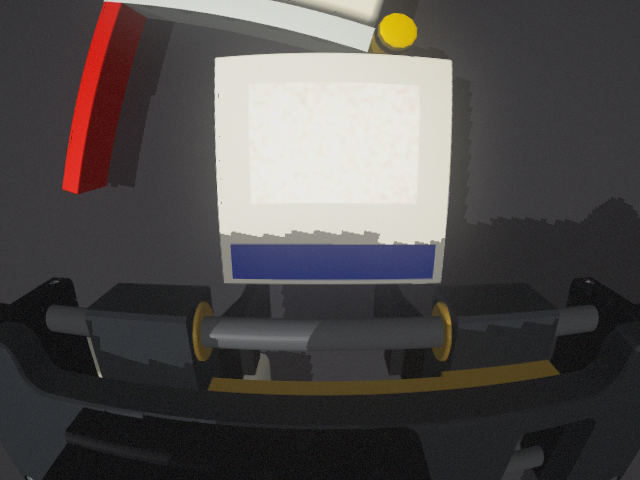

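The wrist view shows the box nearly parallel to the fence, with the post at its far edge (u≈395) and the red stop ahead-left. The box has slid a few mm along the fingers. I finish the turn with slightly more press.

```bash
python3 -c "
from h import *
wheel([-75,-80,-84,-88,-91],[21.5,21,20.5,20,20],lat=-5,press=2)
"
```

```text
-75 C [585.9  44.8] tcp [526.5  34. ] [ 1.792  2.853 -2.89  -0.003]
-80 C [586.7  49.6] tcp [526.6  44.1] [ 4.481 -6.857 -2.895  0.085]
-84 C [587.7  53.3] tcp [527.3  52. ] [  7.189 -14.338  -2.9     0.154]
-88 C [588.8  57. ] tcp [528.5  59.9] [ 10.378 -21.619  -2.907   0.224]
-91 C [589.9  60. ] tcp [529.8  66.1] [ 13.179 -27.29   -2.913   0.277]
```

move_arm --pt "108 2 -1 0 0 0 0.025" --pt "108 3.2 -4 0 0 0 0.055" --pt "108 4.5 -7 0 0 0 0.085" --pt "108 5.8 -10.6 0 0 0 0.12" --pt "108 7.2 -14.3 0 0 0 0.155" --pt "108 8.7 -18 0 0 0 0.19" --pt "108 10.4 -21.6 0 0 0 0.224"

```text
time: 10.67
eef_pos: [526.8, 59.3, 27.9]
orientation: [3.14, 0.061, -0.01]
contact_force: [-8.8, -4.7, 4.9]
opening: 50.2
grasp_force: 4.6
```

```bash
python3 -c "
from h import *
st();c,w=wbox('pics/w7.png')
i=c['pixels'];cv2.imwrite('pics/w7c.png',cv2.resize(i[0:300,150:550,::-1],(800,600)))
wheel([-88,-90,-91.7],[20,20,20],lat=-5,press=2)
"
```

```text
t 10.67 tcp [526.8  59.3  27.9] yaw -87.8 F [-8.8 -4.7  4.9] open 50.2
strip c [548.8  54.6] size [15.5 90.3] ang 2.2
-88 C [588.8  57. ] tcp [528.5  59.9] [ 1.564e+00  7.800e-02 -3.354e+00  2.000e-03]
-90 C [589.5  59. ] tcp [529.3  64. ] [ 2.515 -4.031 -3.36   0.037]
-91.7 C [590.1  60.7] tcp [530.1  67.5] [ 3.436 -7.495 -3.366  0.066]
```

View pics/w7c.png

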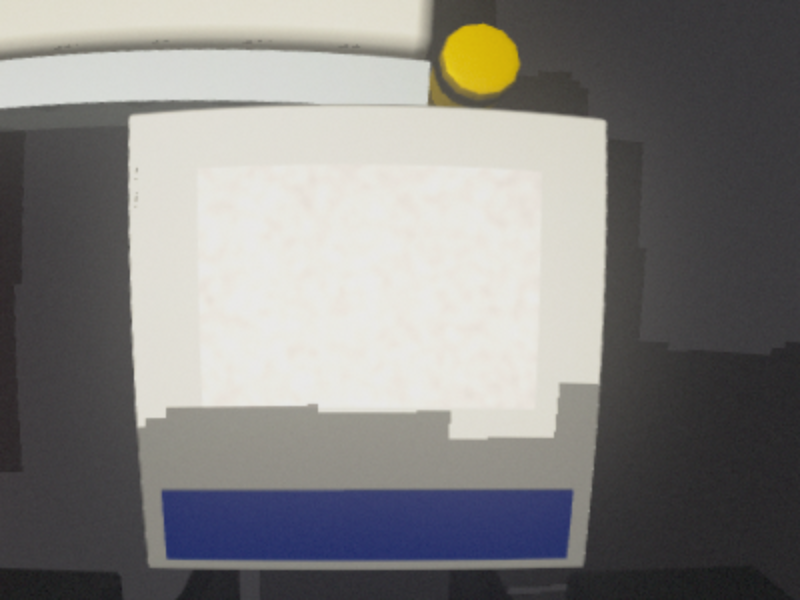

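Crop: the box is a few degrees short of flat, its far face is on the post at (478,80), and a small wedge of gap remains toward the left end of the fence. I close it gently.

move_arm --pt "108 0.5 -2 0 0 0 0.018" --pt "108 1 -3.5 0 0 0 0.036" --pt "108 1.5 -5 0 0 0 0.052" --pt "108 2 -6 0 0 0 0.068" --pt "108 2.3 -6 0 0 0 0.068"

```text
time: 11.13
eef_pos: [528.4, 66.2, 27.6]
orientation: [-3.141, 0.044, 0.011]
contact_force: [-10.3, -1.6, 6.3]
opening: 50.2
grasp_force: 5.2
```

```bash
python3 -c "
from h import *
st();s=r.sense();print(s['wrist_torque']);c,w=wbox('pics/w8.png')
"
```

```text
t 11.13 tcp [528.4  66.2  27.6] yaw -91.6 F [-10.3  -1.6   6.3] open 50.2
[-0.05590775  1.97550998  0.08012416]
strip c [550.1  60.1] size [90.2 15.5] ang 88.4
```

move_arm --pt "108 0.5 0 0 0 0 0" --pt "108 1 0 0 0 0 0" --pt "108 1 0 0 0 0 0" --pt "108 1 0 0 0 0 0"

```text
time: 11.52
eef_pos: [528.4, 66.2, 27.6]
orientation: [-3.141, 0.043, 0.014]
contact_force: [-13.0, -1.1, 10.6]
opening: 50.2
grasp_force: 6.7
```

move_arm --pt "108 -12 0 0 0 0 0" --pt "108 -30 0 0 0 0 0" --pt "108 -30 0 -35 0 0 0" --pt "108 -30 0 -70 0 0 -0.12" --pt "108 -10 20 -70 0 0 -0.24" --pt "108 5 40 -70 0 0 -0.36" --pt "108 20 60 -70 0 0 -0.48" --pt "108 35 80 -70 0 0 -0.6" --pt "108 45 95 -70 0 0 -0.72" --pt "108 55 100 -70 0 0 -0.84"

```text
time: 12.35
eef_pos: [585.7, -37.8, 98.7]
orientation: [2.883, 1.247, 0.002]
contact_force: [0.1, 1.3, -0.3]
opening: 50.0
grasp_force: 0.0
```

```bash
python3 -c "
from h import *
st();print(to(588,-30,98,-1.7),to(588,-30,29,-1.7))
"
```

```text
t 12.35 tcp [585.7 -37.8  98.7] yaw -43.2 F [ 0.1  1.3 -0.3] open 50.0
[ 7.272e+00 -3.622e+00  7.470e-01  1.000e-03 -0.000e+00 -7.250e-01] [ 7.2200e+00 -3.6750e+00  6.9747e+01  1.0000e-03 -0.0000e+00 -7.2500e-01]
```

move_arm --pt "108 7 -3.5 0 0 0 -0.12" --pt "108 7 -3.5 0 0 0 -0.24" --pt "108 7 -3.5 0 0 0 -0.36" --pt "108 7 -3.5 0 0 0 -0.48" --pt "108 7 -3.5 0 0 0 -0.6" --pt "108 7 -3.5 0 0 0 -0.725" --pt "108 7 -3.5 30 0 0 -0.725" --pt "108 7 -3.5 60 0 0 -0.725" --pt "108 7 -3.5 69 0 0 -0.725" --pt "108 7 -3.5 69 0 0 -0.725"

```text
time: 13.18
eef_pos: [584.1, -27.6, 26.2]
orientation: [-2.255, -2.179, 0.005]
contact_force: [-0.6, 0.4, 0.5]
opening: 49.9
grasp_force: 0.0
```

```bash
python3 -c "
from h import *
st();print(to(588,-30,29,-1.7));wbox('pics/w9.png')
c=r.read_camera('scene');cv2.imwrite('pics/s9.png',cv2.resize(c['pixels'][170:350,180:400,::-1],(733,600)))
for k in [(590,59,-.03)]:print(fit(views([c],boxm,k,4,'box'),boxm,k,[3,3,.05]))
"
```

```text
t 13.18 tcp [584.1 -27.6  26.2] yaw -2.0 F [-0.6  0.4  0.5] open 49.9
[-2.242e+00  3.933e+00 -2.873e+00 -6.000e-03 -1.000e-03 -5.000e-03]
strip c [550.4  60.3] size [90.2 15.9] ang 88.6
(array([ 5.90838687e+02,  5.92958512e+01, -2.55621992e-02]), np.float64(569.1546328335256))
```

View pics/s9.png

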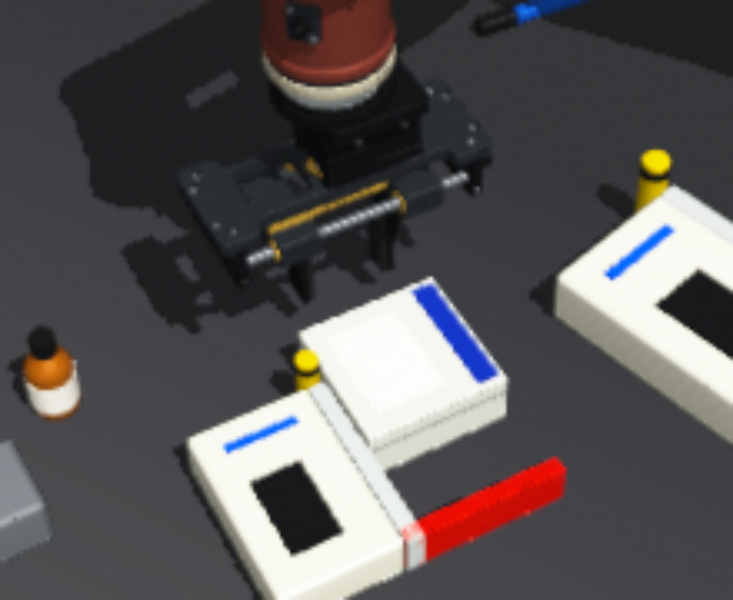

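The box lies flat on the fence, label out toward the robot, with the post at (307,370) and the bystanders in place. The gripper is behind its right side, so I slide it along the fence.

move_arm --pt "108 8 1.5 -2 0 0 -0.005" --pt "108 16 1.5 -2 0 0 -0.005" --pt "108 21 1.5 -2 0 0 -0.005" --pt "108 26 1.5 -2 0 0 -0.005" --pt "108 32 1.5 -2 0 0 -0.005" --pt "108 38 2 -2 0 0 -0.005" --pt "108 44 2 -2 0 0 -0.005" --pt "108 50 2 -2 0 0 -0.005" --pt "108 56 2 -2 0 0 -0.005" --pt "108 61 2 -2 0 0 -0.005"

```text
time: 14.12
eef_pos: [591.2, 30.3, 32.3]
orientation: [2.251, 2.186, -0.005]
contact_force: [-3.1, -11.1, 6.7]
opening: 50.5
grasp_force: 5.6
```

```bash
python3 -c "
from h import *
st();wbox('pics/w10.png')"
```

```text
t 14.12 tcp [591.2  30.3  32.3] yaw -1.7 F [ -3.1 -11.1   6.7] open 50.5
strip c [551.3  92.1] size [90.2 16. ] ang 88.1
```

move_arm --pt "108 5 0 0 0 0 0" --pt "108 10 0 0 0 0 0" --pt "108 15 0 0 0 0 0" --pt "108 19 0 0 0 0 0" --pt "108 22 0 0 0 0 0" --pt "108 24 0 0 0 0 0" --pt "108 25 0 0 0 0 0" --pt "108 26 0 0 0 0 0" --pt "108 27 0 0 0 0 0"

```text
time: 14.92
eef_pos: [592.1, 57.0, 32.3]
orientation: [2.252, 2.186, -0.005]
contact_force: [-4.7, -10.7, 6.7]
opening: 50.4
grasp_force: 5.6
```

```bash
python3 -c "
from h import *
st();wbox('pics/w11.png')"
```

```text
t 14.92 tcp [592.1  57.   32.3] yaw -1.7 F [ -4.7 -10.7   6.7] open 50.4
strip c [552.2 118.8] size [90.2 15.9] ang 88.2
```

move_arm --pt "108 1 0 0 0 0 0" --pt "108 2 0 0 0 0 0" --pt "108 2.5 0 0 0 0 0" --pt "108 3 0 0 0 0 0"

```text
time: 15.3
eef_pos: [592.1, 58.7, 32.4]
orientation: [2.25, 2.186, -0.007]
contact_force: [-3.7, -17.5, 6.6]
opening: 50.5
grasp_force: 8.6
```

move_arm --pt "108 0.4 0 0 0 0 0" --pt "108 0.8 0 0 0 0 0" --pt "108 1 0 0 0 0 0"

```text
time: 15.55
eef_pos: [592.2, 58.8, 32.4]
orientation: [2.25, 2.185, -0.009]
contact_force: [-4.0, -19.0, 6.6]
opening: 50.1
grasp_force: 9.8
```

move_arm --pt "108 0.7 0 0 0 0 0" --pt "108 1.4 0 0 0 0 0" --pt "108 2 0 0 0 0 0" --pt "108 2 0 0 0 0 0"

```text
time: 15.88
eef_pos: [592.2, 59.0, 32.4]
orientation: [2.249, 2.184, -0.012]
contact_force: [-4.8, -25.5, 7.8]
opening: 50.2
grasp_force: 12.7
```

```bash
python3 -c "
from h import *
st();wbox('pics/w12.png')"
```

```text
t 15.88 tcp [592.2  59.   32.4] yaw -1.7 F [ -4.8 -25.5   7.8] open 50.2
strip c [552.3 120.5] size [89.8 15.9] ang 88.2
```

move_arm --pt "108 0 0 0 0 0 0" --pt "108 0 0 0 0 0 0" --pt "108 0 0 0 0 0 0" --pt "108 0 0 0 0 0 0" --pt "108 0 0 0 0 0 0" --pt "108 0 0 0 0 0 0" --pt "108 0 0 0 0 0 0"

```text
time: 16.52
eef_pos: [592.2, 59.0, 32.4]
orientation: [2.249, 2.184, -0.012]
contact_force: [-4.9, -24.6, 8.3]
opening: 50.0
grasp_force: 12.6
```

move_arm --pt "108 -3 -1 0 0 0 0" --pt "108 -6 -1 0 0 0 0" --pt "108 -10 -1 0 0 0 0" --pt "108 -20 -1 0 0 0 0" --pt "108 -35 -1 0 0 0 0" --pt "108 -45 -1 -20 0 0 0" --pt "108 -50 -1 -50 0 0 0" --pt "108 -60 -1 -85 0 0 0" --pt "108 -60 -1 -120 0 0 0" --pt "108 -60 -1 -120 0 0 0"

```text
time: 17.35
eef_pos: [594.0, 4.5, 159.6]
orientation: [2.248, 2.181, 0.013]
contact_force: [2.3, -0.8, 0.6]
opening: 50.1
grasp_force: 0.0
```

```bash
python3 -c "
from h import *
st();c,w=wbox('pics/w13.png')
cs=[r.read_camera('scene'),r.read_camera('top')]
# edge gaps in wrist view: red-stop/box and fence/box from scene fits
for cc in(cs,cs[:1],cs[1:]):
  k=(592,120.7,-.03);print(np.round(fit(views(cc,boxm,k,3,'box'),boxm,k,[3,3,.05])[0],3))
for q in('oil_bottle','spare_box','marker','petri_dish'):print(q,[np.round(plane(cs[1],f['position'][::-1],0)[:2]) for f in r.mark_of('top',q)[:1]])
i=c['pixels'];print(i.shape)
"
```

```text
t 17.35 tcp [594.    4.5 159.6] yaw -1.7 F [ 2.3 -0.8  0.6] open 50.1
strip c [863.7 200.4] size [117.7  55.8] ang 15.1
[ 5.97072e+02  1.30576e+02 -1.50000e-02]
[6.00883e+02 1.26544e+02 9.70000e-02]
[ 5.94796e+02  1.30753e+02 -5.00000e-02]
oil_bottle [array([780., -50.])]
spare_box [array([ 436., -449.])]
marker [array([ 278., -223.])]
petri_dish [array([676., 425.])]
(480, 640, 3)
```

```bash
python3 -c "
from h import *
c,w=wbox();V=hsv(c);b=((V[...,0]>105)&(V[...,0]<130)&(V[...,1]>120)&(V[...,2]>70)).astype(np.uint8)
n,l,s,_=cv2.connectedComponentsWithStats(b)
for i in range(1,n):
  if s[i,4]>200:
    k=max(cv2.findContours((l==i).astype(np.uint8),0,1)[0],key=cv2.contourArea).reshape(-1,2).astype(float)
    rc=cv2.minAreaRect(w(k,40.).astype(np.float32));print(np.round(rc[0],1),np.round(rc[1],1),round(rc[2],1))
v=r.read_camera('wrist')['pixels']
V=hsv(c);m=((V[...,0]<8)|(V[...,0]>172))&(V[...,1]>150)&(V[...,2]>60)
k=max(cv2.findContours(m.astype(np.uint8),0,1)[0],key=cv2.contourArea).reshape(-1,2).astype(float)
rc=cv2.minAreaRect(w(k,30.).astype(np.float32));print('red',np.round(rc[0],1),np.round(rc[1],1),round(rc[2],1))
"
```

```text
strip c [552.6 120.7] size [89.5 15.6] ang 88.1
[853.7 198.5] [97.8 42.5] 0.2
[882.9 233.6] [32.3 53.6] 73.9
[552.6 120.7] [89.5 15.6] 88.1
[693.5  65.9] [ 5.7 47.9] 88.3
[404.   66.5] [66.4  7.8] 14.4
red [593.7 176.6] [ 8.6 98.9] 88.1
```

```bash
python3 -c "
from rig import r
print(r.finish_job())"
```

```text
the job is handed in; nothing more can be done
None
```

The job is handed in. The white box was wheeled round the yellow post, pressed flat on the fence with its label facing out, then slid along and pressed home against the red stop. I held about 25 N at the wrist for just over half a second, aiming for about 18 N at the stop once sliding friction was taken off; the stop force itself was not measured. The gripper was clear at hand-in, and the four bystanders I re-checked had not moved beyond measuring error.

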